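# Find the jig plate's rocking corner and shim it

## Robot

A 6-joint arm with a two-finger parallel gripper is mounted at the origin on the work surface. World frame = base frame: x ahead of the robot, y to its left, z up, the work surface at z = 0. Lengths are in m, angles in rad, forces in N, time in s.
With the tool pointing down it reaches from about 0.35 to 0.8 m from the base axis. Payload 7.3 kg.
Tool frame: the origin (TCP) lies between the finger pads; the fingertips stand 25 mm ahead of it and the grasp point (between the pads) lies 6 mm ahead of it (r.tcp_to_tips is the distance from the TCP to the fingertips, in m); z points along the fingers, y is the line along which they close (so a half turn about z gives the same grasp; the last joint's range is limited). The gripper opens to 85 mm and grips with 20 to 120 N. Pads are 22 mm wide; open, the fingers measure 114 mm over their backs; the gripper's body (76 mm by 85 mm) begins 54 mm behind the grasp point. The pads swing forward as they close: fully open they stand 13 mm farther back than shut.
Start: joints at [1, 0.342, 1.524, -0, 1.275, -0.146], TCP at [0.216, 0.478, 0.256] pointing down, gripper open.
Joint ranges: [-2.53, 2.53], [-0.77, 2.02], [0.04, 2.7], [-1, 4.14], [0.28, 2.66], [-3.11, 3.11]. Speed limits (rad/s): [2.57, 2.57, 3.14, 3.14, 3.14, 3.14].

## Interface

Orientations are given as a unit quaternion [x, y, z, w].
In Python, from plant import readout, cams, order, r gives the robot as it stands.
- The arm moves only by the tool play_rows, never from a script. Its argument "steps" is text: rows parted by semicolons, each of 4 numbers parted by spaces: the shift along the tool's x, y, z in units of 0.04 m (1.0 is 0.04 m), then the turn about the tool's z in units of 0.08 rad (1.0 is 0.08 rad). A call has 1 to 10 rows; each row shifts and turns the commanded pose from where the row before left it, along the tool's axes as they then stand; what a row does not reach is not made up. A row lasts 1/10 s, in which the tool goes at most 50 mm and 8.59 degrees, less where a joint would pass 70% of its speed; a pose out of reach is approached as far as the arm can. A call with a number of a shift or a turn outside -1 to 1 is refused whole. A call with a gripper value outside its range is refused whole. "grip" is the closure, from 0 (fully open) to 1 (shut), set as the call begins (left out, the last holds). The fingers move at their own pace and stop on an object; the grip force is fixed at half the most. Time passes only in rows, so rows that do not move let the fingers close. It gives the time, the measured TCP pose, the force, the opening and the grip force at its end, in the units of the state.
- readout.get_obs(): the state, without advancing time (a new reading comes with each control period).
- cams.grab_frame(name): name is "scene" or "top" or "wrist"; returns the picture (400x640x3 uint8, red, green, blue); there is no depth.
- cams.get_calibration(name): a dict with "K" (3x3 intrinsics, pixels), "cam_to_world" (4x4, takes a point from camera to world coordinates); the wrist camera has in their place "T_tool_cam" (4x4, takes a point from camera to tool coordinates, whose origin is the TCP and whose axes are the flange's). Camera axes: x right, y down, z forward; pixel columns grow to the right and rows downward; lengths in m; the calibration is good to about 2 mm. A picture is of the moment at which its call begins: read the wrist's pose just before it. get_calibration takes no time and is no camera call.
- order.close_job(): hands the job in; it is judged then, once.
The state is a dict: "time_s": time; "qpos": joint angles; "qvel": joint speeds; "joint_efforts": joint torques, N m; "tool_pos": TCP position; "orientation": TCP orientation; "ft_force": force on the tool from outside, world axes, zero at the start; "wrist_torque": the same for the moment, N m; "finger_gap": finger opening in m; "grip_force": force on a finger pad.
Only numpy, scipy, OpenCV 4.12 (cv2) and the standard library are available. Lean on these libraries where they do the work, as an engineer would, in place of code of your own. Each camera call takes 0.05 s, during which the arm holds its last target. There are 200 camera calls.

## Task

The jig plate on the sample bench rocks: one of the four pins it rests on is worn low. Press down on its corners with the fingertips to find the one that gives, press the shim lever beside that corner down until it lies flat on the base, then press on that corner once more to make sure that it is firm. Leave the other three levers standing and all samples and other things where they are, pick nothing up, and finish with the hand clear.

Things in the scene. Friction and masses are not known exactly. Their poses are not given: they have to be found in the camera images.
- base: dark painted cast base slab fixed to the bench, 232 x 324 x 22 mm (x, y, z); origin at the centre of its underside, on the bench; its x points away from the robot ('far'), y to the robot's left; top face 22 mm above the bench. Its yaw is within 0.15 rad of the robot's frame.
- jig_plate: ground aluminium plate, 200 x 148 x 14 mm, over the middle of the base, axes as the base; origin at its underside's centre, 42 mm above the bench when level (top face 56 mm). Sprung hold-down stud at its centre (nut, 17 mm high), V nest 12 mm high on its far half. Rests on four hidden pins under its corners, at x +-78, y +-56 mm
- corner_near_left (a point): place to press on the plate's top at its near left corner (x -80, y +60 mm from its centre). At the one corner whose pin is worn low, any of the four, the plate rocks down 3 to 4 mm under a press of 5 to 6 N and springs back level when let go; at the others it gives less than 1 mm at 10 N
- pad_near_left (a point): top of the thumb pad (24 mm wide) of the near left shim lever, a steel bar 16 x 5 mm hinged on the base at x -78, y +73 mm from its centre, 20 mm above the bench. It slants up and out to the left of the plate and ends 72 mm from its hinge; this point is 64 mm out along it. Lying flat, its top is 27.5 mm above the bench
- shim_near_left (a joint): angle of the near left shim lever, rad: 0 = flat on the base, raising the pin under that corner by nearly 4 mm; 0.45 to 0.58 = standing, as at the start; at most 0.75. The hinge is stiff (3 to 6 N on the bar) and stays where it is left
- corner_near_right (a point): place to press on the plate's top at its near right corner (x -80, y -60 mm from its centre). At the one corner whose pin is worn low, any of the four, the plate rocks down 3 to 4 mm under a press of 5 to 6 N and springs back level when let go; at the others it gives less than 1 mm at 10 N
- pad_near_right (a point): top of the thumb pad (24 mm wide) of the near right shim lever, a steel bar 16 x 5 mm hinged on the base at x -78, y -73 mm from its centre, 20 mm above the bench. It slants up and out to the right of the plate and ends 72 mm from its hinge; this point is 64 mm out along it. Lying flat, its top is 27.5 mm above the bench
- shim_near_right (a joint): angle of the near right shim lever, rad: 0 = flat on the base, raising the pin under that corner by nearly 4 mm; 0.45 to 0.58 = standing, as at the start; at most 0.75. The hinge is stiff (3 to 6 N on the bar) and stays where it is left
- corner_far_left (a point): place to press on the plate's top at its far left corner (x +80, y +60 mm from its centre). At the one corner whose pin is worn low, any of the four, the plate rocks down 3 to 4 mm under a press of 5 to 6 N and springs back level when let go; at the others it gives less than 1 mm at 10 N
- pad_far_left (a point): top of the thumb pad (24 mm wide) of the far left shim lever, a steel bar 16 x 5 mm hinged on the base at x +78, y +73 mm from its centre, 20 mm above the bench. It slants up and out to the left of the plate and ends 72 mm from its hinge; this point is 64 mm out along it. Lying flat, its top is 27.5 mm above the bench
- shim_far_left (a joint): angle of the far left shim lever, rad: 0 = flat on the base, raising the pin under that corner by nearly 4 mm; 0.45 to 0.58 = standing, as at the start; at most 0.75. The hinge is stiff (3 to 6 N on the bar) and stays where it is left
- corner_far_right (a point): place to press on the plate's top at its far right corner (x +80, y -60 mm from its centre). At the one corner whose pin is worn low, any of the four, the plate rocks down 3 to 4 mm under a press of 5 to 6 N and springs back level when let go; at the others it gives less than 1 mm at 10 N
- pad_far_right (a point): top of the thumb pad (24 mm wide) of the far right shim lever, a steel bar 16 x 5 mm hinged on the base at x +78, y -73 mm from its centre, 20 mm above the bench. It slants up and out to the right of the plate and ends 72 mm from its hinge; this point is 64 mm out along it. Lying flat, its top is 27.5 mm above the bench
- shim_far_right (a joint): angle of the far right shim lever, rad: 0 = flat on the base, raising the pin under that corner by nearly 4 mm; 0.45 to 0.58 = standing, as at the start; at most 0.75. The hinge is stiff (3 to 6 N on the bar) and stays where it is left
- puck_nest: loose steel sample puck, diameter 38 mm, 21 mm high, standing on the jig plate in its V nest; origin on its underside. A bystander: leave it alone
- stem_base: loose cast sample with a stem, a foot of diameter 36 mm and a head of diameter 24 mm, 41 mm high, standing on the base left of the plate, between the two left levers; origin on its underside. A bystander: leave it alone
- puck_base: loose cast sample puck, diameter 38 mm, 21 mm high, standing on the base right of the plate, between the two right levers; origin on its underside. A bystander: leave it alone
- stem_bench: loose cast sample with a stem, foot 36 mm, 41 mm high, standing on the bench beyond the base; origin on its underside. A bystander: leave it alone
- rinse_bottle: loose white bottle, diameter 48 mm, 120 mm high, standing on the bench beyond the base; origin on its underside. A bystander: leave it alone
- mouse: loose black computer mouse, 104 x 60 x 32 mm, on the bench to the right; origin on its underside. A bystander: leave it alone
- brush: loose hand brush lying on the bench to the left, handle towards the robot; origin on its underside. A bystander: leave it alone

How it is judged:
By the outcome, as a careful person would: the job done as asked, in the order asked, and still so for the second after the job is handed in, with the robot touching nothing.
It also fails if it takes over 51 s, if anything falls off the work surface, if the arm or the gripper's body presses on something with over 40 N, if the wrist force passes 120 N, or if a joint passes its speed limit or range.

## Working session

There is one attempt and no reset: what is moved stays moved. The work goes in short steps, Python scripts to look and compute and a tool call to move; the robot and the scene stay as the last step left them, time stands still between calls to the robot, and variables do not carry over. Pictures are saved under pics/ and viewed, at most 10 in all, crops included, and the job is handed in when it is done.

Besides the shell and the picture viewer there is one more tool, called after ">>>" as name(argument=value, ...) on one line, values as JSON. play_rows: Moves the arm, as the interface text tells. Its arguments: {"type":"object","properties":{"steps":{"type":"string"},"grip":{"type":"number"}},"required":["steps"]}

```bash
ls; mkdir -p pics; python3 - <<'E'
from plant import readout,cams,order,r
import cv2,numpy as np
np.set_printoptions(precision=4,suppress=True)
o=readout.get_obs();print(o)
for n in("top","scene"):
    cv2.imwrite(f"pics/{n}0.png",cams.grab_frame(n)[:,:,::-1]);c=cams.get_calibration(n);print(c)
print(cams.get_calibration("wrist"),r.tcp_to_tips)
E
```

```text
pics
{'time_s': 0.0, 'qpos': array([ 1.    ,  0.3427,  1.525 ,  0.    ,  1.2754, -0.146 ]), 'qvel': array([-0.0019, -0.0013, -0.002 , -0.0004, -0.0019,  0.0006]), 'joint_efforts': array([  0.0021, -43.3687, -24.6015,   0.    ,   0.0078,  -0.    ]), 'tool_pos': array([0.2162, 0.478 , 0.2556]), 'orientation': array([ 0.2108,  0.9775, -0.0007, -0.0003]), 'ft_force': array([-0.0722, -0.4857,  0.7411]), 'wrist_torque': array([0.0107, 0.0174, 0.0205]), 'grip_force': 0.0, 'finger_gap': 0.08546902283330787}
{'K': array([[372.0061,   0.    , 323.1135],
       [  0.    , 372.0061, 201.0953],
       [  0.    ,   0.    ,   1.    ]]), 'cam_to_world': array([[-0.0162, -0.9986,  0.0499,  0.57  ],
       [-0.9998,  0.0158, -0.0089, -0.005 ],
       [ 0.0081, -0.05  , -0.9987,  1.0836],
       [ 0.    ,  0.    ,  0.    ,  1.    ]])}
{'K': array([[448.5471,   0.    , 321.6444],
       [  0.    , 448.5471, 200.6686],
       [  0.    ,   0.    ,   1.    ]]), 'cam_to_world': array([[ 0.8566,  0.4142, -0.3078,  0.9185],
       [ 0.516 , -0.697 ,  0.498 , -0.5094],
       [-0.0083, -0.5854, -0.8107,  0.8704],
       [ 0.    ,  0.    ,  0.    ,  1.    ]])}
{'K': array([[360.0729,   0.    , 324.9146],
       [  0.    , 360.0729, 200.4223],
       [  0.    ,   0.    ,   1.    ]]), 'T_tool_cam': array([[-0.0019, -0.9449, -0.3272,  0.0847],
       [ 1.    , -0.0019, -0.0002, -0.0005],
       [-0.0004, -0.3272,  0.9449, -0.1197],
       [ 0.    ,  0.    ,  0.    ,  1.    ]])} 0.025
```

View pics/top0.png

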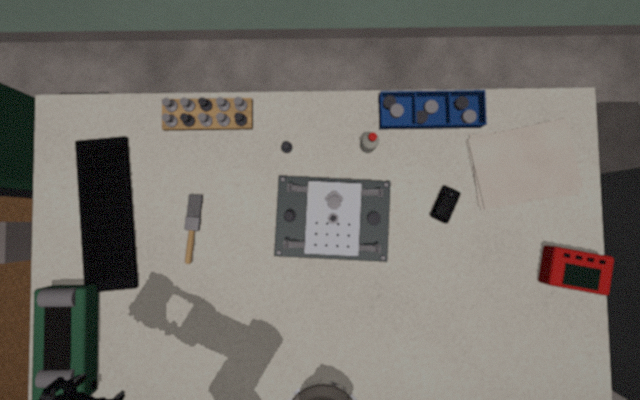

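View pics/scene0.png

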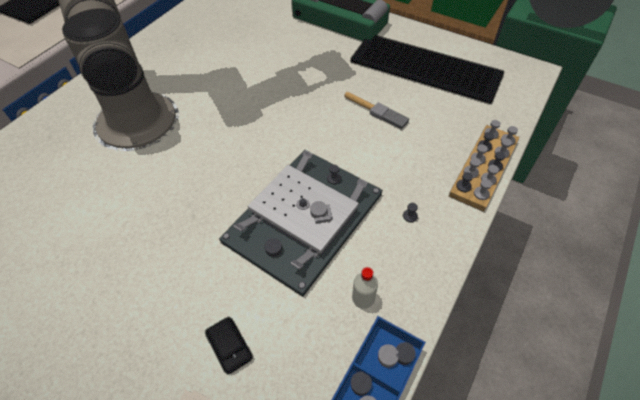

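The top view shows the base at about (275–390, 176–261) with the plate at (305–361, 182–256) in its middle. The lever pads sit near (292,186), (378,190), (290,244) and (373,248). I'll fit the pose next.

```bash
cat > h.py <<'E'
from plant import readout,cams,order,r
import cv2,numpy as np
from scipy.spatial.transform import Rotation as R
np.set_printoptions(precision=4,suppress=True)
def pix2w(c,uv,z):
    T=c["cam_to_world"];d=T[:3,:3]@np.linalg.solve(c["K"],[*uv,1]);o=T[:3,3]
    return (o+d*(z-o[2])/d[2])
def go(p,z):
    "tool-frame shift in units of 40 mm to bring the tip above world xy p, height z"
    o=readout.get_obs();M=R.from_quat(o["orientation"]).as_matrix()
    tip=o["tool_pos"]+M@[0,0,.025]
    return M.T@(np.array([*p,z])-tip)/.04
E
python3 - <<'E'
from h import *
c=cams.get_calibration("top");im=cv2.imread("pics/top0.png");g=cv2.cvtColor(im,cv2.COLOR_BGR2GRAY)
def rect(m):
    cs,_=cv2.findContours(m,0,2);k=max(cs,key=cv2.contourArea);return cv2.boxPoints(cv2.minAreaRect(k)),cv2.contourArea(k)
s=4;x0,y0=255,160;G=cv2.resize(g[y0:280,x0:410],None,fx=s,fy=s,interpolation=cv2.INTER_CUBIC)
for nm,m,z in(("base",(G<120),.022),("plate",None,.056)):
    if m is None: m=(G>130).astype('uint8'); q=np.zeros_like(m); q[15*s:102*s,40*s:115*s]=m[15*s:102*s,40*s:115*s]; m=q
    b,a=rect(m.astype('uint8')*255); px=(b+.5)/s-.5+[x0,y0]
    w=np.array([pix2w(c,p,z) for p in px]);e=w[1]-w[0]
    print(nm,px.tolist(),w.mean(0),np.linalg.norm(w[1]-w[0]),np.linalg.norm(w[2]-w[1]),np.arctan2(e[1],e[0]))
cv2.imwrite("pics/z.png",cv2.resize(im[165:270,262:402],None,fx=5,fy=5,interpolation=cv2.INTER_CUBIC))
E
```

```text
base [[273.2831687927246, 256.1666717529297], [277.2646141052246, 174.1487693786621], [390.93365478515625, 179.66668701171875], [386.95220947265625, 261.68458557128906]] [ 0.5752 -0.0395  0.022 ] 0.23373529046782904 0.32637271643957455 -0.05828098646481706
plate [[303.71290588378906, 253.11688995361328], [307.3425750732422, 180.52338218688965], [361.65679931640625, 183.23909759521484], [358.0271301269531, 255.83260345458984]] [ 0.5742 -0.0399  0.056 ] 0.20034265316698935 0.15086700068905115 -0.06383140011874737
```

View pics/z.png

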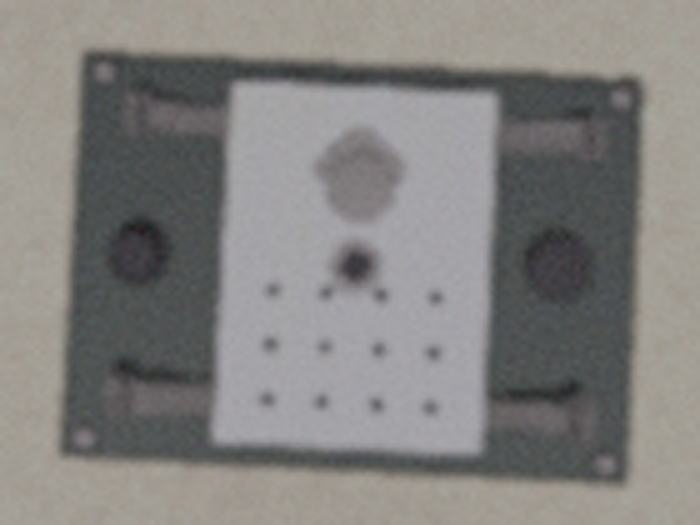

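The zoomed crop shows the plate with its nut at (355,265) and the V nest and puck at (360,175). The four levers slant outward, and the fit puts the centre near (0.5747, -0.0397) with yaw -0.06. I'll square the tool to the plate and shut the fingers.

>>> play_rows(steps="0 0 0 -1;0 0 0 -1;0 0 0 -1;0 0 0 -1;0 0 0 -0.56;0 0 0 0;0 0 0 0", grip=1)

```text
time_s: 0.8
tool_pos: [0.2163, 0.4783, 0.2561]
orientation: [0.031, 1.0, -0.0, -0.0]
ft_force: [-0.3, 0.5, -0.5]
finger_gap: -0.0003
grip_force: 0.0
```

```bash
cat >> h.py <<'E'
C=np.array([.5747,-.0397]);Y=-.06;Rz=np.array([[np.cos(Y),-np.sin(Y)],[np.sin(Y),np.cos(Y)]])
P={}
for a,sx in(("n",-1),("f",1)):
    for b,sy in(("l",1),("r",-1)):
        P["c"+a+b]=C+Rz@[.08*sx,.06*sy]
        P["p"+a+b]=C+Rz@[.078*sx,.131*sy]
E
python3 - <<'E'
from h import *
o=readout.get_obs();print(o["time_s"],o["tool_pos"],R.from_quat(o["orientation"]).as_matrix(),o["finger_gap"],o["ft_force"])
for k in P:print(k,P[k],go(P[k],.066))
E
```

```text
0.8 [0.2163 0.4783 0.2561] [[-0.9981  0.0613 -0.0003]
 [ 0.0613  0.9981 -0.0004]
 [ 0.0003 -0.0004 -1.    ]] -0.0002694828990096358 [-0.2936  0.4648 -0.4987]
cnl [0.4984 0.025 ] [ -7.7362 -10.8762   4.1293]
pnl [0.5047 0.0957] [-7.7839 -9.1011  4.1286]
cnr [ 0.4912 -0.0948] [ -7.7402 -13.8762   4.1306]
pnr [ 0.489  -0.1658] [ -7.7925 -15.6511   4.1313]
cfl [0.6582 0.0154] [-11.7362 -10.8709   4.1283]
pfl [0.6604 0.0864] [-11.6839  -9.096    4.1276]
cfr [ 0.651  -0.1044] [-11.7402 -13.8709   4.1296]
pfr [ 0.6447 -0.1751] [-11.6925 -15.646    4.1303]
```

>>> play_rows(steps="-0.7 -0.95 0 0;-0.7 -0.95 0 0;-0.7 -0.95 0 0;-0.7 -0.95 0 0;-0.7 -0.95 0 0;-0.7 -0.95 0 0;-0.7 -0.95 0 0;-0.7 -0.95 0 0;-0.7 -0.95 0 0;-0.7 -0.95 0 0")

```text
time_s: 1.8
tool_pos: [0.4738, 0.0804, 0.2564]
orientation: [0.031, 1.0, 0.0, 0.0]
ft_force: [0.2, 0.3, 1.0]
finger_gap: 0.0002
grip_force: 0.0
```

>>> play_rows(steps="-0.37 -0.69 0.6 0;-0.37 -0.69 0.9 0;0 0 0.9 0;0 0 0.9 0;0 0 0.6 0;0 0 0 0;0 0 0 0")

```text
time_s: 2.5
tool_pos: [0.4996, 0.0254, 0.1007]
orientation: [0.03, 1.0, 0.0, -0.0]
ft_force: [0.4, 1.2, 0.5]
finger_gap: 0.0001
grip_force: 0.0
```

```bash
python3 - <<'E'
from h import *
print(go(P["cnl"],.056))
o=readout.get_obs();print(o["time_s"],o["tool_pos"],o["ft_force"])
M=R.from_quat(o["orientation"]).as_matrix();c=cams.get_calibration("wrist")
Tw=np.eye(4);Tw[:3,:3]=M;Tw[:3,3]=o["tool_pos"];T=np.linalg.inv(Tw@c["T_tool_cam"])
im=cams.grab_frame("wrist")[:,:,::-1].copy()
for k in P:
    q=T@[*P[k],.056 if k[0]=="c" else .055,1];q=c["K"]@q[:3];q=q[:2]/q[2];print(k,q)
    if q.min()>0 and q[0]<640 and q[1]<400: cv2.circle(im,tuple(int(v) for v in q),4,(0,0,255),1)
for sx in(-.1,.1):
  for sy in(-.074,.074):
    q=T@[*(C+Rz@[sx,sy]),.056,1];q=c["K"]@q[:3];q=q[:2]/q[2]
    if q.min()>0 and q[0]<640 and q[1]<400: cv2.circle(im,tuple(int(v) for v in q),4,(0,255,0),1)
cv2.imwrite("pics/w1.png",im)
E
```

```text
[ 0.0277 -0.0116  0.4923]
2.5 [0.4996 0.0254 0.1007] [0.3968 1.1811 0.5402]
cnl [324.8463 250.3583]
pnl [463.5686 252.6418]
cnr [ 88.4459 250.9311]
pnr [-48.0948 253.88  ]
cfl [325.4664 470.8058]
pfl [434.0825 466.8429]
cfr [141.7062 471.2072]
pfr [ 33.3677 467.7196]
```

View pics/w1.png

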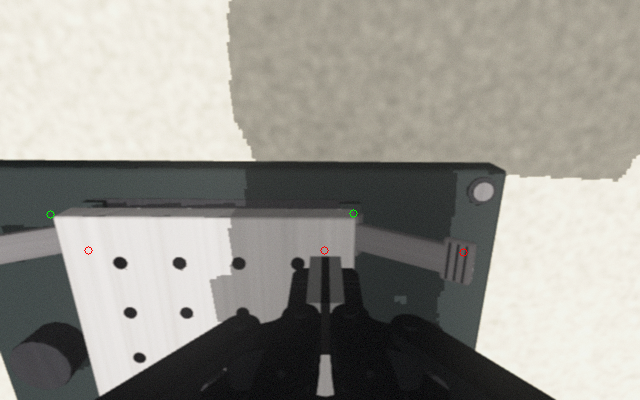

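The wrist view shows the closed tips right at the near-left corner point (325,250), and the projected plate corners line up. I'll go down gently and press.

>>> play_rows(steps="0 0 0.25 0;0 0 0.15 0;0 0 0.05 0;0 0 0 0;0 0 0 0")

```text
time_s: 3.05
tool_pos: [0.4994, 0.0254, 0.0825]
orientation: [0.03, 1.0, 0.0, 0.0]
ft_force: [0.4, -0.2, 0.2]
finger_gap: -0.0002
grip_force: 0.0
```

>>> play_rows(steps="0 0 0.025 0;0 0 0.025 0;0 0 0 0;0 0 0 0")

```text
time_s: 3.45
tool_pos: [0.4995, 0.0254, 0.0808]
orientation: [0.03, 1.0, 0.0, 0.0]
ft_force: [-1.8, 0.5, 5.4]
finger_gap: -0.0003
grip_force: 2.8
```

>>> play_rows(steps="0 0 0.025 0;0 0 0 0;0 0 0 0")

```text
time_s: 3.75
tool_pos: [0.4996, 0.0254, 0.0807]
orientation: [0.03, 1.0, -0.0, 0.001]
ft_force: [-4.1, 1.0, 14.3]
finger_gap: 0.0001
grip_force: 7.1
```

>>> play_rows(steps="0 0 0.025 0;0 0 0 0;0 0 0 0")

```text
time_s: 4.05
tool_pos: [0.4996, 0.0254, 0.0806]
orientation: [0.03, 1.0, -0.0, 0.001]
ft_force: [-7.0, 0.3, 23.5]
finger_gap: 0.0003
grip_force: 11.5
```

Near left is firm: it took 23 N with about 0.2 mm of give. Next is near right.

>>> play_rows(steps="0 0 -0.5 0;0 -0.75 0 0;0 -0.75 0 0;0 -0.75 0 0;0 -0.75 0 0;0 0 0.2 0;0 0 0.2 0;0 0 0 0;0 0 0 0")

```text
time_s: 4.95
tool_pos: [0.4918, -0.0933, 0.0817]
orientation: [0.029, 1.0, 0.0, -0.001]
ft_force: [-0.8, -0.7, -0.6]
finger_gap: 0.0
grip_force: 0.0
```

>>> play_rows(steps="0 0 0.025 0;0 0 0.025 0;0 0 0 0;0 0 0 0")

```text
time_s: 5.35
tool_pos: [0.492, -0.0935, 0.0809]
orientation: [0.03, 1.0, 0.0, 0.0]
ft_force: [-2.7, 2.7, 8.1]
finger_gap: 0.0001
grip_force: 4.2
```

>>> play_rows(steps="0 0 0.025 0;0 0 0 0;0 0 0 0")

```text
time_s: 5.65
tool_pos: [0.492, -0.0935, 0.0808]
orientation: [0.03, 1.0, 0.0, 0.0]
ft_force: [-6.3, 3.1, 16.8]
finger_gap: -0.0002
grip_force: 8.5
```

Near right is firm too. Next is far right.

>>> play_rows(steps="0 0 -0.75 0;-0.8 0 0 0;-0.8 0 0 0;-0.8 0 0 0;-0.8 0 0 0;-0.8 0 0 0;0 0 0.35 0;0 0 0.3 0;0 0 0 0;0 0 0 0")

```text
time_s: 6.65
tool_pos: [0.6502, -0.1035, 0.0823]
orientation: [0.03, 1.0, 0.0, -0.001]
ft_force: [0.3, -0.6, 0.2]
finger_gap: -0.0
grip_force: 0.0
```

>>> play_rows(steps="0 0 0.025 0;0 0 0.025 0;0 0 0 0;0 0 0 0")

```text
time_s: 7.05
tool_pos: [0.6517, -0.104, 0.0813]
orientation: [0.03, 1.0, 0.0, -0.0]
ft_force: [-0.2, 0.2, -0.1]
finger_gap: 0.0003
grip_force: 0.0
```

>>> play_rows(steps="0 0 0.025 0;0 0 0 0;0 0 0 0")

```text
time_s: 7.35
tool_pos: [0.6519, -0.104, 0.0808]
orientation: [0.03, 1.0, -0.0, 0.0]
ft_force: [-0.9, 0.3, 5.9]
finger_gap: 0.0002
grip_force: 2.5
```

>>> play_rows(steps="0 0 0.025 0;0 0 0 0;0 0 0 0")

```text
time_s: 7.65
tool_pos: [0.6519, -0.104, 0.0808]
orientation: [0.03, 1.0, -0.0, 0.0]
ft_force: [-5.1, 1.7, 10.4]
finger_gap: -0.0001
grip_force: 5.3
```

>>> play_rows(steps="0 0 0.02 0;0 0 0 0;0 0 0 0")

```text
time_s: 7.95
tool_pos: [0.6519, -0.104, 0.0807]
orientation: [0.03, 1.0, -0.0, 0.001]
ft_force: [-5.2, 1.3, 15.8]
finger_gap: 0.0003
grip_force: 7.4
```

Far right is firm. Next is far left, lifting high over the nest.

>>> play_rows(steps="0 0 -1 0;0 0 -0.8 0;0 -0.1 0 0;0 0.8 0 0;0 0.8 0 0;0 0.8 0 0;0 0.7 0 0;0 0 0 0;0 0 0.9 0;0 0 0.8 0")

```text
time_s: 8.95
tool_pos: [0.6592, 0.0153, 0.0816]
orientation: [0.03, 1.0, -0.0, 0.001]
ft_force: [0.1, -0.4, -0.5]
finger_gap: 0.0
grip_force: 0.0
```

>>> play_rows(steps="0 0 0 0;0 0 0 0")

```text
time_s: 9.15
tool_pos: [0.6586, 0.015, 0.0815]
orientation: [0.03, 1.0, -0.0, -0.001]
ft_force: [0.1, 0.2, 0.2]
finger_gap: -0.0002
grip_force: 0.0
```

```bash
python3 - <<'E'
from h import *
o=readout.get_obs();print(o["time_s"],o["tool_pos"],o["ft_force"],go(P["cfl"],.056))
E
```

```text
9.15 [0.6586 0.015  0.0815] [0.1405 0.226  0.2196] [0.0112 0.0096 0.0124]
```

>>> play_rows(steps="0 0 0.025 0;0 0 0.025 0;0 0 0 0;0 0 0 0")

```text
time_s: 9.55
tool_pos: [0.6591, 0.0157, 0.0807]
orientation: [0.03, 1.0, 0.0, 0.0]
ft_force: [0.3, -0.8, -0.4]
finger_gap: 0.0001
grip_force: 0.0
```

>>> play_rows(steps="0 0 0.025 0;0 0 0 0;0 0 0 0")

```text
time_s: 9.85
tool_pos: [0.6592, 0.0158, 0.0798]
orientation: [0.03, 1.0, 0.0, 0.0]
ft_force: [0.1, -0.2, 0.6]
finger_gap: 0.0001
grip_force: 0.7
```

>>> play_rows(steps="0 0 0.025 0;0 0 0.025 0;0 0 0 0;0 0 0 0")

```text
time_s: 10.25
tool_pos: [0.6593, 0.016, 0.0779]
orientation: [0.03, 1.0, 0.0, 0.0]
ft_force: [0.2, 0.8, 4.1]
finger_gap: 0.0004
grip_force: 2.1
```

>>> play_rows(steps="0 0 0.025 0;0 0 0.01 0;0 0 0 0;0 0 0 0")

```text
time_s: 10.65
tool_pos: [0.6594, 0.016, 0.0773]
orientation: [0.03, 1.0, 0.0, 0.001]
ft_force: [-1.2, 1.9, 8.9]
finger_gap: -0.0003
grip_force: 4.8
```

```bash
python3 - <<'E'
from h import *
print(readout.get_obs()["ft_force"],go(P["pfl"],.062))
E
```

```text
[-1.1641  1.8803  8.9456] [ 0.0811  1.759  -0.2427]
```

The far-left corner is the one: 3.5 mm of give under about 6–9 N. Lift off, move over its lever pad and look from close by.

>>> play_rows(steps="0 0 -0.9 0;0.04 0.9 0 0;0.04 0.92 0 0;0 0 0 0;0 0 0 0")

```text
time_s: 11.15
tool_pos: [0.6596, 0.0892, 0.1113]
orientation: [0.029, 1.0, -0.0, -0.001]
ft_force: [0.1, 0.3, -0.2]
finger_gap: 0.0002
grip_force: 0.0
```

```bash
python3 - <<'E'
from h import *
o=readout.get_obs();print(o["tool_pos"],o["ft_force"],go(C+Rz@[.078,.134],.0275))
cv2.imwrite("pics/w2.png",cams.grab_frame("wrist")[:,:,::-1])
E
```

```text
[0.6596 0.0892 0.1113] [ 0.1497  0.3215 -0.2477] [-0.0284  0.0065  1.4695]
```

View pics/w2.png

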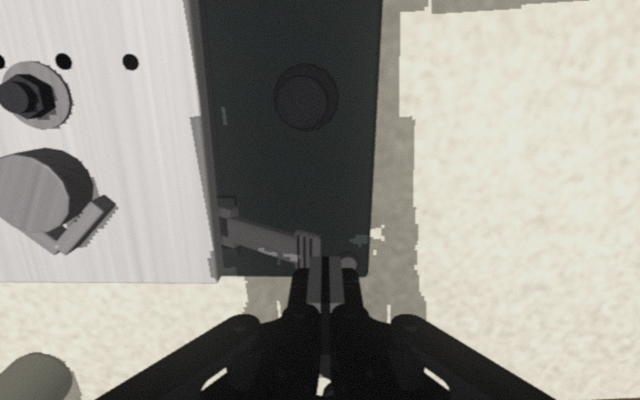

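The wrist view shows the ribbed far-left pad at about (308,248), just beyond the tips at (325,260). The stem sample at (305,97) is well clear.

```bash
python3 - <<'E'
from h import *
o=readout.get_obs();c=cams.get_calibration("wrist")
Tw=np.eye(4);Tw[:3,:3]=R.from_quat(o["orientation"]).as_matrix();Tw[:3,3]=o["tool_pos"]
p=pix2w({"K":c["K"],"cam_to_world":Tw@c["T_tool_cam"]},(308,249),.054)[:2]
print(p,Rz.T@(p-C),go(p,.054))
E
```

```text
[0.6636 0.0784] [0.0816 0.1232] [-0.1123 -0.2417  0.8084]
```

>>> play_rows(steps="-0.05 -0.1 0.3 0;0 0 0.2 0;0 0 0.1 0;0 0 0.1 0;0 0 0.1 0;0 0 0.1 0;0 0 0 0")

```text
time_s: 11.9
tool_pos: [0.6618, 0.084, 0.0754]
orientation: [0.03, 1.0, -0.0, -0.0]
ft_force: [-0.5, -0.4, 1.1]
finger_gap: 0.0003
grip_force: 0.1
```

>>> play_rows(steps="0 0 0.1 0;0 0 0.1 0;0 0 0.1 0;0 0 0.1 0;0 0 0 0;0 0 0 0")

```text
time_s: 12.5
tool_pos: [0.6615, 0.0843, 0.0594]
orientation: [0.03, 1.0, -0.0, -0.001]
ft_force: [-0.1, -0.7, -0.1]
finger_gap: -0.0002
grip_force: 0.0
```

>>> play_rows(steps="0 0 0.05 0;0 0 0.05 0;0 0 0 0")

```text
time_s: 12.8
tool_pos: [0.6618, 0.0847, 0.0559]
orientation: [0.03, 1.0, 0.0, -0.0]
ft_force: [-0.2, 0.4, 0.5]
finger_gap: -0.0
grip_force: 0.2
```

>>> play_rows(steps="0 0 0.05 0;0 0 0.05 0;0 0 0.05 0")

```text
time_s: 13.1
tool_pos: [0.6622, 0.085, 0.0518]
orientation: [0.03, 1.0, 0.0, 0.001]
ft_force: [-8.3, 2.5, 22.2]
finger_gap: -0.0003
grip_force: 11.2
```

Hard contact at tip height 27 mm, which matches a flat lever. Hold, lift and look.

>>> play_rows(steps="0 0 0.01 0;0 0 0 0;0 0 0 0")

```text
time_s: 13.4
tool_pos: [0.6622, 0.085, 0.0519]
orientation: [0.03, 1.0, 0.0, 0.001]
ft_force: [-6.0, 3.6, 15.4]
finger_gap: -0.0003
grip_force: 7.8
```

>>> play_rows(steps="0 0 -0.8 0;0 0 -0.8 0;0 -0.9 0 0;0 -0.89 0 0;0 0 0 0;0 0 0 0")

```text
time_s: 14.0
tool_pos: [0.6575, 0.012, 0.1132]
orientation: [0.031, 1.0, -0.0, -0.0]
ft_force: [0.4, 0.7, 0.4]
finger_gap: -0.0001
grip_force: 0.0
```

```bash
python3 - <<'E'
from h import *
o=readout.get_obs();print(o["tool_pos"],o["ft_force"],go(P["cfl"],.056))
cv2.imwrite("pics/w3.png",cams.grab_frame("wrist")[:,:,::-1])
cv2.imwrite("pics/s3.png",cv2.resize(cams.grab_frame("scene")[130:310,200:420,::-1],None,fx=3.3,fy=3.3,interpolation=cv2.INTER_CUBIC))
E
```

```text
[0.6575 0.012  0.1132] [0.3525 0.6543 0.4444] [-0.0111  0.0854  0.8061]
```

View pics/w3.png

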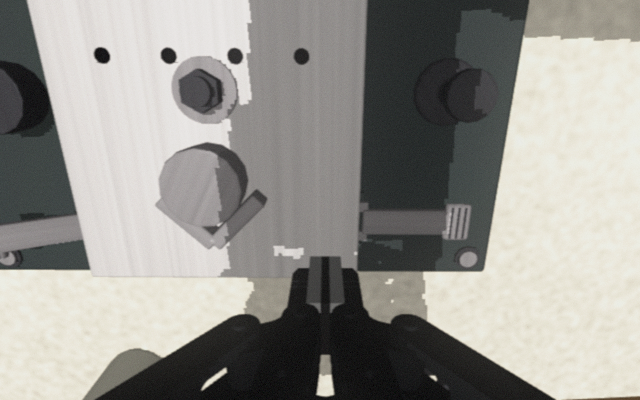

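The far-left lever at (362–470, 222) lies straight and flat, and the stem and the nest puck are unmoved. Now the check press on that corner.

>>> play_rows(steps="0 0.08 0.3 0;0 0 0.3 0;0 0 0.16 0;0 0 0 0;0 0 0 0")

```text
time_s: 14.6
tool_pos: [0.6577, 0.0165, 0.0827]
orientation: [0.03, 1.0, 0.0, -0.0]
ft_force: [0.3, 0.5, 0.2]
finger_gap: 0.0001
grip_force: 0.0
```

>>> play_rows(steps="0 0 0.025 0;0 0 0.025 0;0 0 0 0;0 0 0 0")

```text
time_s: 15.0
tool_pos: [0.6578, 0.0162, 0.0814]
orientation: [0.03, 1.0, 0.0, 0.0]
ft_force: [0.5, 0.6, -0.3]
finger_gap: 0.0001
grip_force: 0.0
```

>>> play_rows(steps="0 0 0.025 0;0 0 0 0;0 0 0 0")

```text
time_s: 15.3
tool_pos: [0.658, 0.0162, 0.0808]
orientation: [0.03, 1.0, -0.0, 0.0]
ft_force: [-0.7, 0.0, 3.9]
finger_gap: -0.0004
grip_force: 2.1
```

>>> play_rows(steps="0 0 0.025 0;0 0 0 0;0 0 0 0")

```text
time_s: 15.6
tool_pos: [0.658, 0.0162, 0.0807]
orientation: [0.03, 1.0, -0.0, 0.001]
ft_force: [-3.6, 0.2, 10.6]
finger_gap: 0.0005
grip_force: 4.9
```

>>> play_rows(steps="0 0 0.015 0;0 0 0 0;0 0 0 0")

```text
time_s: 15.9
tool_pos: [0.6581, 0.0162, 0.0806]
orientation: [0.03, 1.0, -0.0, 0.001]
ft_force: [-5.3, -1.2, 12.9]
finger_gap: -0.0001
grip_force: 6.4
```

>>> play_rows(steps="0 0 -0.8 0;0 0 -1 0;0 0 -1 0;0 0 -1 0;1 0.5 0 0;1 0.5 0 0;1 0.5 0 0;1 0.5 0 0;0 0 0 0;0 0 0 0")

```text
time_s: 16.9
tool_pos: [0.5027, 0.1062, 0.2311]
orientation: [0.029, 1.0, 0.0, 0.001]
ft_force: [0.8, -0.7, -0.6]
finger_gap: 0.0004
grip_force: 0.0
```

```bash
python3 - <<'E'
from h import *
cv2.imwrite("pics/s4.png",cv2.resize(cams.grab_frame("scene")[130:310,200:440,::-1],None,fx=3.3,fy=3.3,interpolation=cv2.INTER_CUBIC))
E
```

```text
(no output)
```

View pics/s4.png

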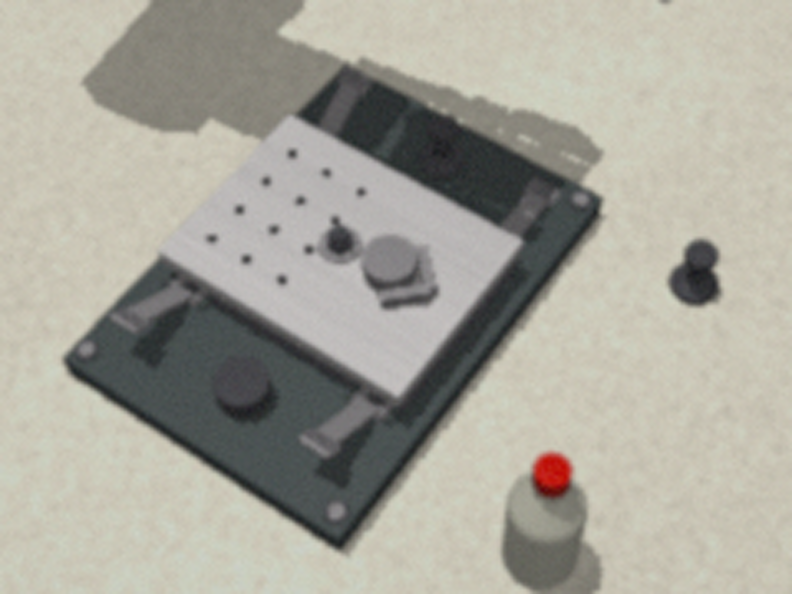

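The final view shows the far-left lever flat at (530,210) with the other three standing, and everything else is in place. The corner held firm at 13 N.

```bash
python3 -c "
from plant import order;print(order.close_job())"
```

```text
the job is handed in; nothing more can be done
None
```

The far-left corner was the low one: it gave about 3.5 mm, and after I pressed its shim lever flat it held firm at 13 N. The other three levers are still standing, nothing else looks moved in the final view, the hand is clear, and the job is handed in.

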